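Air the seed germination chamber with its sprung lid at the index mark

ROBOT

A 6-joint arm with a two-finger parallel gripper is mounted at the origin on the work surface. World frame = base frame: x ahead of the robot, y to its left, z up, the work surface at z = 0. Lengths are in m, angles in rad, forces in N, time in s.
With the tool pointing down it reaches from about 0.225 to 0.725 m from the base axis. Payload 3.1 kg.
Tool frame: the origin (TCP) lies between the finger pads; the fingertips stand 11 mm ahead of it and the grasp point (between the pads) lies 8 mm behind it; z points along the fingers, y is the line along which they close (so a half turn about z gives the same grasp; the last joint's range is limited). The gripper opens to 85 mm and grips with 20 to 120 N. Pads are 22 mm wide; open, the fingers measure 114 mm over their backs; the gripper's body (76 mm by 85 mm) begins 54 mm behind the grasp point. The pads swing forward as they close: fully open they stand 13 mm farther back than shut.
Start: joints at [1.091, 0.048, 0.099, 1.622, 0, 1.443], TCP at [0.181, 0.493, 0.217] pointing down, gripper open.
Joint ranges: [-2.91, 2.91], [-0.99, 1.94], [-1.21, 1.42], [-2.12, 2.29], [-1.49, 1.47], [-3.14, 3.14]. Speed limits (rad/s): [2.79, 2.79, 3.14, 3.14, 3.14, 3.14].

INTERFACE

Orientations are given as a 3x3 rotation matrix whose columns are the frame's x, y, z axes.
In Python, from workcell import robot, cams, ticket gives the robot as it stands. The module is installed in compiled form; this text tells all that it offers.
- The arm moves only by the tool apply_moves, never from a script. Its argument "increments" is a list of rows, each a list of 7 numbers: the finger opening in mm, from 0 to 85.4, then the shift along the world's x, y, z in mm, then the turn, a rotation vector about the world's x, y, z in rad. In form: [[hand, dx, dy, dz, wx, wy, wz], ...]. A call has 1 to 10 rows; each row shifts and turns the commanded pose from where the row before left it; what a row does not reach is not made up. A row lasts 1/8 s, in which the tool goes at most 62.5 mm and 10.7 degrees, less where a joint would pass 70% of its speed; a pose out of reach is approached as far as the arm can. A call is refused whole if a number of a shift passes 62.5 or a number of a turn 0.188, either way. A call with a gripper value outside its range is refused whole. The fingers move at their own pace and stop on an object; "squeeze" is the grip in N (left out, the last holds). Time passes only in rows, so rows that do not move let the fingers close. It gives the time, the measured TCP pose, the force, the opening and the grip force at its end, in the units of the state.
- robot.state(): the state, without advancing time (a new reading comes with each control period).
- cams.read_camera(name): name is "side" or "top"; returns a dict with "color" (400x640x3 uint8, red, green, blue), "vertical_fov" (degrees; the focal length in pixels is half the picture's height over the tangent of half this angle, whatever the lens; pixels are square), "cx", "cy" (the principal point, pixels), "distortion" ([k1, k2, p1, p2, k3] as OpenCV has them; the pictures are not rectified), "R" (3x3) and "t" (3): a world point X has camera coordinates R X + t. Camera axes: x right, y down, z forward; pixel columns grow to the right and rows downward; lengths in m; the calibration is good to about 2 mm. A picture is of the moment at which its call begins. There is no depth.
- ticket.sign_off(): hands the job in; it is judged then, once.
The state is a dict: "clock": time; "joints": joint angles; "joint_vel": joint speeds; "tau": joint torques, N m; "tool_pos": TCP position; "tool_rot": TCP orientation; "ft_force": force on the tool from outside, world axes, zero at the start; "moment": the same for the moment, N m; "width": opening from 0.0 (shut) to 1.0 (fully open); "gripper_force": force on a finger pad.
Only numpy, scipy, OpenCV 4.12 (cv2) and the standard library are available. Lean on these libraries where they do the work, as an engineer would, in place of code of your own. Each camera call takes 0.05 s, during which the arm holds its last target. There are 200 camera calls.

TASK

Air the seed germination chamber: slide the latch grip on its front ledge all the way to its open end stop, then take the lid's bar handle and lift the sprung lid until it is in line with the index arm beside it. Finish while still holding the lid steady at that angle with the gripper, for it falls shut when let go. Leave the index arm, the dish on the ledge and everything else on the table where they are.

Things in the scene. Friction and masses are not known exactly. Their poses are not given: they have to be found in the camera images.
- chamber: Benchtop seed germination chamber, white case fixed to the table, 275 mm deep (x), 300 mm wide (y). Origin: centre of its underside; x points from the front ledge (robot's side) to the rear hinge, y left, z up. The ledge is a flat top 85 mm high from x = -145 to -70 mm; behind it lies the lid, its top 105 mm high.
- chamber_hinge (a point): Middle of the hinge line of the lid, at the rear of the chamber, 95 mm above the table, 125 mm behind the chamber's origin. The hinge line runs along the chamber's y.
- lid (a joint): Lid angle (rad): 0 shut, grows as its front edge rises, to 1.3. Hinge spring and weight push it shut: at the bar it takes about 4 N near shut, and at 0.7 rad 7 N along its arc or 12 N straight up; let go, it falls shut. While the latch is closed it cannot rise over about 0.03 rad. A grey frame 190 x 264 x 20 mm with a clear window, about 0.35 kg.
- lid_bar (a point): Centre of the lid's handle: a round steel bar 12 mm thick, 116 mm long, parallel to the hinge, at the lid's front edge, 40 mm above its top (145 mm above the table when shut). In the lid's frame it lies 193 mm to the front, 15 mm to +y and 50 mm above the middle of the hinge. Pinch it from above, fingers closing along chamber x; it turns in the fingers, so the hand can stay upright.
- latch (a joint): Position of the sliding transport latch (m): 0 closed, 0.05 fully open at its end stop. It grows along the chamber's +y, towards the bar handle. Starts near closed. About 2.5 N of friction; it stays where it is left.
- latch_grip (a point): Latch grip on the ledge near its -y end: an upright dark steel fin, 12 mm thick (chamber x), 26 mm long (y); this point is on its centre line, 119 mm above the table, 12 mm below its top. Its slide plate and tongue lie below, up to 100 mm above the table; the tongue reaches back over a steel lip on the lid.
- index (a joint): Angle (rad) of the index arm, which marks the wanted lid angle in the same measure as joint lid (0 level, as the shut lid). It differs from start to start (0.40 to 0.70) and is not to be moved.
- index_tip (a point): Round end, 20 mm across, of the index arm: a dark steel strip beside the lid's +y edge that turns about the same hinge line and points to the front and up, along a graduated arc. This point is 165 mm from the hinge line, 148 mm to chamber +y of its middle. The lid is at the marked angle when its side edge is parallel to the arm.
- ledge_dish_mid (a point): Bystander, to be left alone: small open glass dish, 52 mm across, 14 mm high, on the chamber's front ledge towards its +y end. This point is at its centre, half-way up.
- wide_dish_mid (a point): Bystander, to be left alone: open glass dish, 90 mm across, 16 mm high, on the table on the chamber's +y side. This point is at its centre, half-way up.
- seed_jar_mid (a point): Bystander, to be left alone: amber glass jar with a cap, 64 mm across, 85 mm high, on the table on the chamber's -y side. This point is at its centre, half-way up.
- beaker_mid (a point): Bystander, to be left alone: glass beaker, 70 mm across, 90 mm high, on the table far to the left. This point is at its centre, half-way up.
- weight_mid (a point): Bystander, to be left alone: brass cylinder weight, 44 mm across, 45 mm high, on the table far to the right. This point is at its centre, half-way up.
- sample_tray_mid (a point): Bystander, to be left alone: steel open tray, 100 x 140 x 25 mm, on the table far to the right. This point is at its centre, half-way up.
- tweezers_mid (a point): Bystander, to be left alone: flat steel tweezers, 130 mm long, 6 mm high, lying on the table far to the left. This point is at its centre, half-way up.

How it is judged:
On the way, in this order (a step that is already met when the one before it is completed fails the run):
1. the latch is slid to its open end stop while the lid is still shut (value of joint latch above 0.045 m and value of joint lid below 0.06 rad), for 0.2 s.
2. the lid, carried by the fingers, is in line with the index arm (angle between the x axis of lid_bar and the x axis of index_tip, either way round below 0.09 rad and contact force between the fingers and lid above 2 N), for 0.2 s.
At the end, for the whole second after the job is handed in: The lid is within 0.09 rad (5 degrees) of the index arm's angle and still, the fingers press on it with more than 2 N (they alone carry it), the latch is within 5 mm of its open end stop, the index arm's end has moved less than 12 mm and every bystander less than 30 mm (all of step 2 and value of joint lid above 0.3 rad and velocity of joint lid between -0.08 and 0.08 rad/s and value of joint latch above 0.045 m and distance of index_tip from where it was at the start of the episode below 0.012 m and distance of each of ledge_dish_mid, wide_dish_mid, seed_jar_mid, beaker_mid, weight_mid, sample_tray_mid, tweezers_mid from where it was at the start of the episode below 0.03 m); the arm keeps its last pose, push and grip.
It fails at once if a bystander is pushed more than 30 mm from its place (distance of any of ledge_dish_mid, wide_dish_mid, seed_jar_mid, beaker_mid, weight_mid, sample_tray_mid, tweezers_mid from where it was at the start of the episode above 0.03 m).
It fails at once if the index arm is moved (distance of index_tip from where it was at the start of the episode above 0.012 m).
It also fails if it takes over 45 s, if anything falls off the work surface, if the arm or the gripper's body presses on something with over 40 N, if the wrist force passes 120 N, or if a joint passes its speed limit or range.

## Working session

There is one attempt and no reset: what is moved stays moved. The work goes in short steps, Python scripts to look and compute and a tool call to move; the robot and the scene stay as the last step left them, time stands still between calls to the robot, and variables do not carry over. Pictures are saved under pics/ and viewed, at most 10 in all, crops included, and the job is handed in when it is done.

Besides the shell and the picture viewer there is one more tool, called after "Request:" in YAML: its name, and indented under it one key for each argument. apply_moves: Moves the arm, as the interface text tells. Its arguments: {"type":"object","properties":{"increments":{"type":"array"},"squeeze":{"type":"number"}},"required":["increments"]}

```bash
mkdir -p pics; cat > h.py <<'E'
import numpy as np, cv2
from workcell import robot, cams, ticket
def K(c):
    f=200/np.tan(np.radians(c["vertical_fov"])/2)
    return np.array([[f,0,c["cx"]],[0,f,c["cy"]],[0,0,1.]])
def proj(c,X):
    return cv2.projectPoints(np.atleast_2d(np.array(X,float)),cv2.Rodrigues(np.array(c["R"]))[0],np.array(c["t"],float),K(c),np.array(c["distortion"],float))[0][:,0]
def ray(c,uv):
    n=cv2.undistortPoints(np.array([[uv]],float),K(c),np.array(c["distortion"],float))[0,0]
    R=np.array(c["R"]);return -R.T@np.array(c["t"]), R.T@np.array([*n,1])
def onz(c,uv,z):
    o,d=ray(c,uv);return o+d*(z-o[2])/d[2]
def save(c,name,roi=None,s=1):
    im=c["color"][:,:,::-1]
    if roi: im=im[roi[1]:roi[3],roi[0]:roi[2]]
    cv2.imwrite("pics/"+name+".png",cv2.resize(im,None,fx=s,fy=s,interpolation=cv2.INTER_CUBIC))
E
python3 - <<'E'
from h import *
for n in("top","side"):
    c=cams.read_camera(n);save(c,n+"0",None,1.25);print(n,c["vertical_fov"],-np.array(c["R"]).T@c["t"],np.round(c["R"],2).tolist())
s=robot.state();print(s)
E
```

```text
top 54.21124709842438 [ 0.38017273 -0.02190623  1.32373399] [[-0.01, -1.0, -0.03], [-0.99, 0.01, -0.15], [0.15, 0.03, -0.99]]
side 51.58110490467829 [ 0.36538414 -1.29841973  1.04690333] [[0.98, -0.19, -0.02], [-0.12, -0.57, -0.81], [0.14, 0.8, -0.58]]
{'clock': 0.1, 'joints': array([ 1.09118479e+00,  4.87272446e-02,  9.77796647e-02,  1.62197591e+00,
       -6.77604097e-06,  1.44297333e+00]), 'joint_vel': array([-0.00100002, -0.00126666,  0.00308944,  0.00216381, -0.00070929,
       -0.00162798]), 'tau': array([ 2.62726193e-03, -3.39850831e+01,  3.20935857e+01,  1.58489705e-02,
       -7.44869135e-05, -4.28056993e-06]), 'tool_pos': array([0.18066763, 0.49233727, 0.21612054]), 'tool_rot': array([[-9.38757800e-01,  3.44576322e-01, -9.75535496e-04],
       [ 3.44577602e-01,  9.38755934e-01, -1.89029183e-03],
       [ 2.64439928e-04, -2.11067388e-03, -9.99997738e-01]]), 'ft_force': array([ 0.40617893, -0.26728596, -0.53449974]), 'moment': array([ 0.03695876, -0.00097362, -0.03071576]), 'gripper_force': 0.0, 'width': 1.0005626246221835}
```

View pics/top0.png

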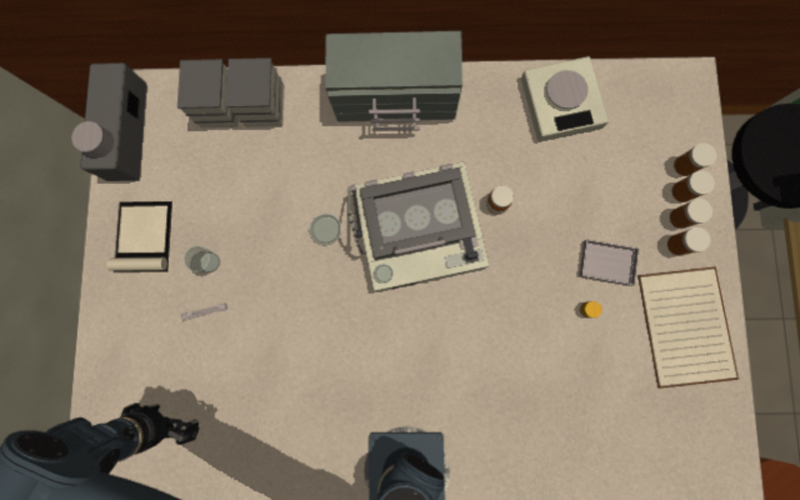

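View pics/side0.png

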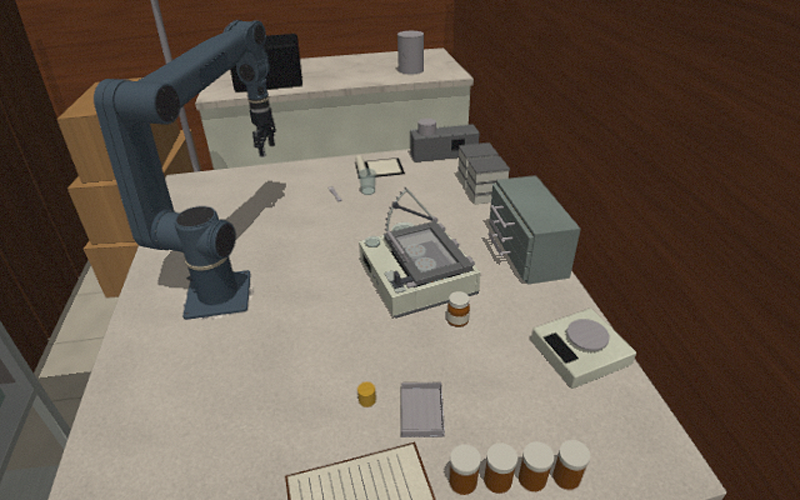

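The chamber sits near (418,228) in the top view and (420,268) in the side view, turned slightly. The index arm is to its left. I'll take enlarged crops.

```bash
python3 - <<'E'
from h import *
c=cams.read_camera("top");save(c,"top1",(265,125,397,240),6/1.2)
c=cams.read_camera("side");save(c,"side1",(280,145,390,255),5.4)
E
```

```text
(no output)
```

View pics/top1.png

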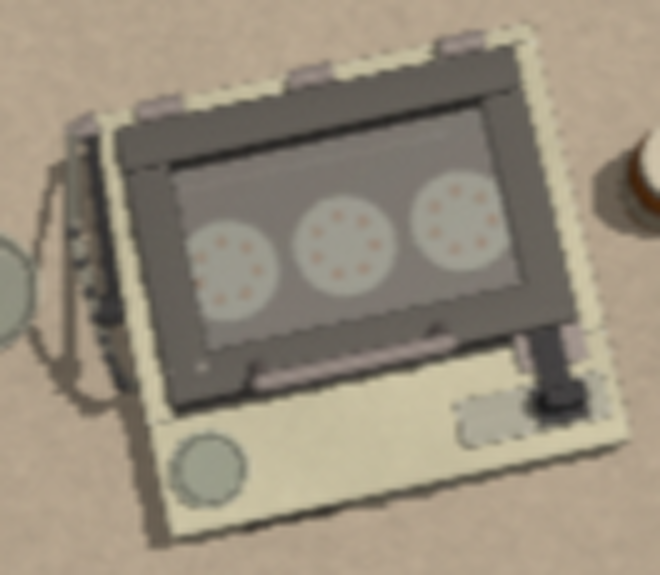

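View pics/side1.png

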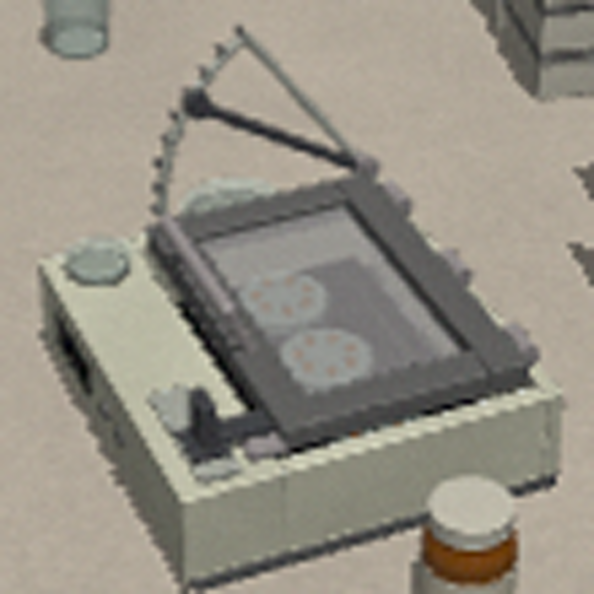

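Top crop: ledge front corners at (172,538) and (628,437), bar ends at (255,383) and (457,343), fin top at (558,392), index tip at (107,308). Side crop: corners at (40,262) and (185,500), index tip at (197,102), pivot at (362,165), fin top at (203,395).

```bash
cat > fit.py <<'E'
from h import *
from scipy.optimize import least_squares
ct=cams.read_camera("top");cs=cams.read_camera("side")
T=lambda p:[265+(p[0]+.5)/5-.5,125+(p[1]+.5)/5-.5]
S=lambda p:[280+(p[0]+.5)/5.4-.5,145+(p[1]+.5)/5.4-.5]
obs=[("t",(172,538),"fl"),("t",(628,437),"fr"),("t",(255,383),"bl"),("t",(457,343),"br"),("t",(107,308),"tip"),("t",(558,392),"fin"),
("s",(40,262),"fl"),("s",(185,500),"fr"),("s",(197,102),"tip"),("s",(362,165),"piv"),("s",(203,395),"fin"),("s",(165,222),"bl")]
def pts(p):
    x,y,w,a,fx,fy=p
    L=dict(fl=(-.145,.15,.085),fr=(-.145,-.15,.085),bl=(-.068,.073,.148),br=(-.068,-.043,.148),piv=(.125,.148,.095),
     tip=(.125-.165*np.cos(a),.148,.095+.165*np.sin(a)),fin=(fx,fy,.131),bar=(-.068,.015,.145),hinge=(.125,0,.095))
    c,s=np.cos(w),np.sin(w)
    return {k:np.array([x+c*v[0]-s*v[1],y+s*v[0]+c*v[1],v[2]]) for k,v in L.items()}
def res(p):
    P=pts(p);return np.concatenate([proj(ct if k=="t" else cs,P[n])[0]-(T(u) if k=="t" else S(u)) for k,u,n in obs])
r=least_squares(res,[.6,0,.2,.5,-.11,-.1],loss="soft_l1")
print(np.round(r.x,4));
for o,e in zip(obs,res(r.x).reshape(-1,2)):print(o[0],o[2],np.round(e,1))
for k,v in pts(r.x).items():print(k,np.round(v,4))
E
python3 fit.py
```

```text
[ 0.629  -0.0399  0.2059  0.5998 -0.1114 -0.1056]
t fl [-0.4 -0.3]
t fr [ 0.7 -0.5]
t bl [ 0.9 -0.8]
t br [-2.3 -1. ]
t tip [ 1.2 -0.8]
t fin [ 0.3 -0.7]
s fl [-1.8 -0.9]
s fr [-1.6  0.2]
s tip [-0.7  0.1]
s piv [-0.7  0.4]
s fin [-1.  -0.3]
s bl [-0.9 -1. ]
fl [0.4564 0.0773 0.085 ]
fr [ 0.5177 -0.2164  0.085 ]
bl [0.5475 0.0177 0.148 ]
br [ 0.5712 -0.0959  0.148 ]
piv [0.7211 0.1306 0.095 ]
tip [0.5878 0.1027 0.1881]
fin [ 0.5416 -0.1661  0.131 ]
bar [ 0.5593 -0.0391  0.145 ]
hinge [ 0.7513 -0.0143  0.095 ]
```

Request:
apply_moves:
  increments:
    - [85,22.5,-41,1,0,0,-0.0632]
    - [85,22.5,-41,1,0,0,-0.0632]
    - [60,22.5,-41,1,0,0,-0.0632]
    - [50,22.5,-41,1,0,0,-0.0632]
    - [45,22.5,-41,1,0,0,-0.0632]
    - [45,22.5,-41,1,0,0,-0.0632]
    - [45,22.5,-41,1,0,0,-0.0632]
    - [45,22.5,-41,1,0,0,-0.0632]
  squeeze: 40

```text
clock: 1.3
tool_pos: [0.3615, 0.1635, 0.2254]
tool_rot: [[-0.653, 0.757, 0.001], [0.757, 0.653, 0.0], [-0.0, 0.001, -1.0]]
ft_force: [0.8, 0.7, 0.2]
width: 0.527
gripper_force: 0.0
```

Request:
apply_moves:
  increments:
    - [40,22.5,-41,0,0,0,-0.0632]
    - [40,22.5,-41,0,0,0,-0.0632]
    - [40,22.5,-41,0,0,0,-0.0632]
    - [40,22.5,-41,0,0,0,-0.0632]
    - [40,22.5,-41,0,0,0,-0.0632]
    - [40,22.5,-41,0,0,0,-0.0632]
    - [40,22.5,-41,0,0,0,-0.0632]
    - [40,22.5,-41,0,0,0,-0.0632]
    - [40,0,0,0,0,0,0]

```text
clock: 2.42
tool_pos: [0.5415, -0.1658, 0.2234]
tool_rot: [[-0.203, 0.979, -0.002], [0.979, 0.203, 0.0], [0.001, -0.002, -1.0]]
ft_force: [0.9, 0.4, -0.5]
width: 0.47
gripper_force: 0.0
```

```bash
python3 - <<'E'
from h import *
s=robot.state();print(s["clock"],s["tool_pos"],s["tool_rot"],s["joints"],s["width"])
t=cams.read_camera("top");a=t["color"][145:245,300:420]
c=cams.read_camera("side");b=c["color"][130:250,280:400]
a=cv2.resize(a,(400,333));b=cv2.resize(b,(400,400))
im=np.zeros((400,800,3),np.uint8);im[:333,:400]=a;im[:,400:]=b
cv2.imwrite("pics/p2.png",im[:,:,::-1])
E
```

```text
2.425 [ 0.54146811 -0.16584516  0.22342596] [[-2.02683443e-01  9.79242581e-01 -1.84133783e-03]
 [ 9.79244089e-01  2.02684308e-01  2.94016487e-04]
 [ 6.61123747e-04 -1.74352691e-03 -9.99998262e-01]] [-4.15350297e-01  1.60938590e-01  2.33641596e-01  1.64530275e+00
 -4.73981364e-04  9.51348368e-01] 0.46989380920028534
```

View pics/p2.png

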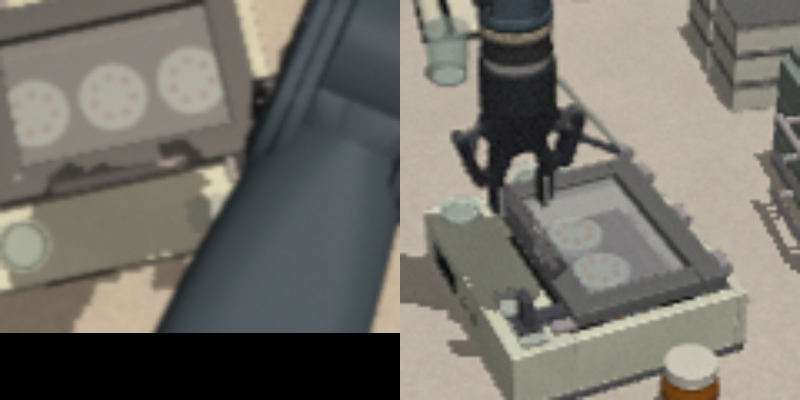

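The side view shows the fingers straddling the fin's axis, with their midpoint at x≈522 and the fin at (523,292). I'll descend, grip the fin and slide it.

Request:
apply_moves:
  increments:
    - [40,0,0,-20,0,0,0]
    - [40,0,0,-20,0,0,0]
    - [40,0,0,-20,0,0,0]
    - [40,0,0,-20,0,0,0]
    - [40,0,0,-17,0,0,0]
    - [40,0,0,-10,0,0,0]
    - [40,0,0,0,0,0,0]

```text
clock: 3.4
tool_pos: [0.5403, -0.1626, 0.1175]
tool_rot: [[-0.207, 0.978, -0.001], [0.978, 0.207, 0.001], [0.001, -0.001, -1.0]]
ft_force: [0.5, 0.3, -0.1]
width: 0.469
gripper_force: 0.0
```

Request:
apply_moves:
  increments:
    - [20,0,0,0,0,0,0]
    - [5,0,0,0,0,0,0]
    - [5,0,0,0,0,0,0]
    - [5,0,0,0,0,0,0]

```text
clock: 3.9
tool_pos: [0.5411, -0.1633, 0.1185]
tool_rot: [[-0.206, 0.979, 0.0], [0.979, 0.206, -0.0], [-0.0, 0.0, -1.0]]
ft_force: [-1.1, 0.0, -0.3]
width: 0.058
gripper_force: 0.0
```

Opening is 5 mm with no force, so the grip missed. I'll look.

```bash
python3 - <<'E'
from h import *
s=robot.state();p=s["tool_pos"]
c=cams.read_camera("side");print(p,proj(c,[p,p+[0,0,-.011],[.5416,-.1661,.131]]))
save(c,"p3",(300,180,380,240),10)
E
```

```text
[ 0.54108433 -0.16328676  0.11846539] [[315.96195695 219.7076503 ]
 [316.04448111 222.09949981]
 [316.14887448 217.42276156]]
```

View pics/p3.png

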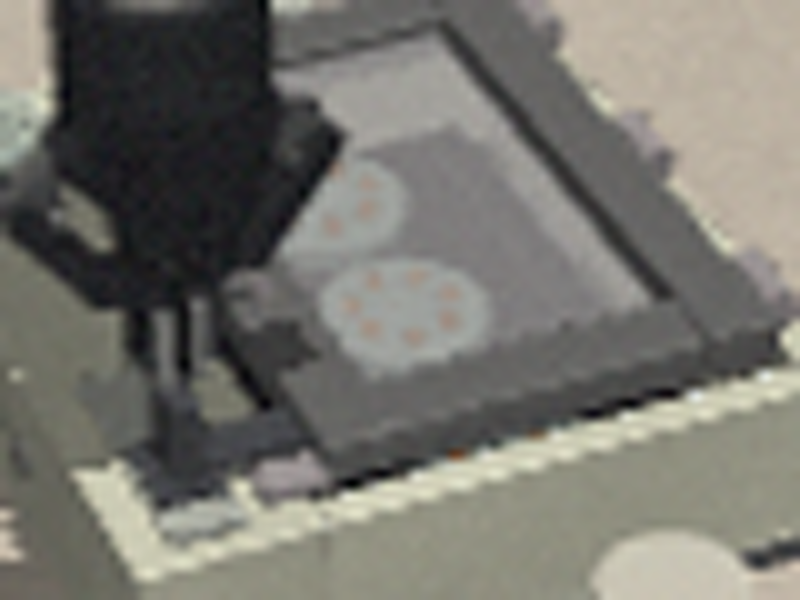

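The fingertips end at crop (180,385), just where the fin begins, so they look to be behind or above it. I'll compare with the earlier unobstructed views, enlarged.

```bash
python3 - <<'E'
from h import *
ct=cams.read_camera("top")
def t(P):return np.round((np.array(proj(ct,P))-[265,125]+.5)*5-.5)
P=[.5416,-.1661]
print("pred fin base/top in top1 crop",t([[*P,.1],[*P,.131]]), "TCP tip now",t([[.5411,-.1633,.1075]]))
a=cv2.imread("pics/side1.png");b=cv2.imread("pics/top1.png")
c=cams.read_camera("side")["color"][:,:,::-1]
f=lambda im:cv2.convertScaleAbs(im,alpha=2.2,beta=10)
A=cv2.resize(f(a[350:510,130:290]),(400,400),interpolation=3);B=cv2.resize(f(b[310:470,480:640]),(400,400),interpolation=3)
r=c[210:240,304:334];C=cv2.resize(f(r),(400,400),interpolation=3)
cv2.imwrite("pics/p4.png",cv2.resize(np.hstack([A,B]),(800,400))) 
cv2.imwrite("pics/p4.png",cv2.resize(np.hstack([A,B,C]),(800,267)))
E
```

```text
pred fin base/top in top1 crop [[554. 395.]
 [559. 388.]] TCP tip now [[551. 394.]]
```

View pics/p4.png

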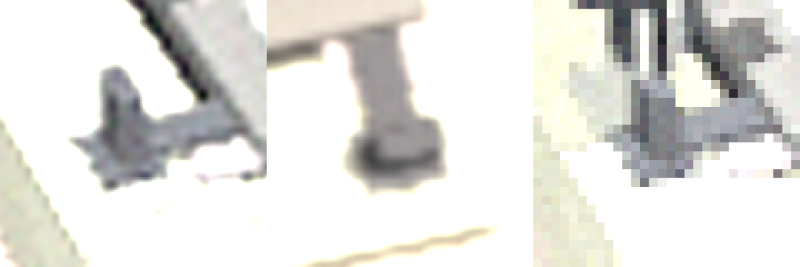

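Request:
apply_moves:
  increments:
    - [5,0,0,-2,0,0,0]
    - [5,0,0,-2,0,0,0]
    - [5,0,0,0,0,0,0]

```text
clock: 4.42
tool_pos: [0.5413, -0.1633, 0.1171]
tool_rot: [[-0.206, 0.978, 0.002], [0.978, 0.206, -0.001], [-0.002, 0.002, -1.0]]
ft_force: [-3.1, 0.0, 9.5]
width: 0.056
gripper_force: 4.7
```

```bash
python3 - <<'E'
from h import *
c=cams.read_camera("side")
print(proj(c,[[.5415,-.1658,z] for z in (.2234,.2124,.22,.23,.24)]))
print(np.round(robot.state()["ft_force"],1))
E
```

```text
[[315.38613774 196.19071105]
 [315.47458378 198.79743241]
 [315.41355616 196.9989474 ]
 [315.33270686 194.61530036]
 [315.25122745 192.2119024 ]]
[-2.8  1.   9.5]
```

Request:
apply_moves:
  increments:
    - [5,0,0,10,0,0,0]
    - [40,0,0,10,0,0,0]
    - [40,0,0,10,0,0,0]
    - [40,0,0,0,0,0,0]

```text
clock: 4.97
tool_pos: [0.5417, -0.1635, 0.1455]
tool_rot: [[-0.206, 0.978, 0.002], [0.978, 0.206, -0.001], [-0.001, 0.002, -1.0]]
ft_force: [0.2, 0.4, 0.5]
width: 0.468
gripper_force: 0.0
```

```bash
python3 - <<'E'
from h import *
c=cams.read_camera("side");t=cams.read_camera("top")
p=np.array([.1807,.4923,.2161])
print("start: side tcp,tip,tip+20mm *1.25",proj(c,[p,p-[0,0,.011],p+[0,0,.009]])*1.25, "top",proj(t,[p-[0,0,.011]])*1.25)
s=robot.state();p=s["tool_pos"];print(p,proj(c,[p,p-[0,0,.011],p+[0,0,.009]]))
f=lambda im:cv2.convertScaleAbs(im,alpha=2.2,beta=25)
a=cv2.imread("pics/side0.png")[90:170,230:300]
b=c["color"][180:230,290:346,::-1]
A=cv2.resize(f(a),(400,457),interpolation=3);B=cv2.resize(f(b),(400,357),interpolation=3)
im=np.zeros((457,800,3),np.uint8);im[:,:400]=A;im[:357,400:]=B;cv2.imwrite("pics/p5.png",im)
E
```

```text
start: side tcp,tip,tip+20mm *1.25 [[267.24574738 157.05736848]
 [267.72660486 159.74711538]
 [266.85060325 154.84433522]] top [[184.42948436 411.97820582]]
[ 0.54099408 -0.16319692  0.14417292] [[315.73675466 214.02223309]
 [315.82103615 216.46416552]
 [315.66726892 212.00804679]]
```

View pics/p5.png

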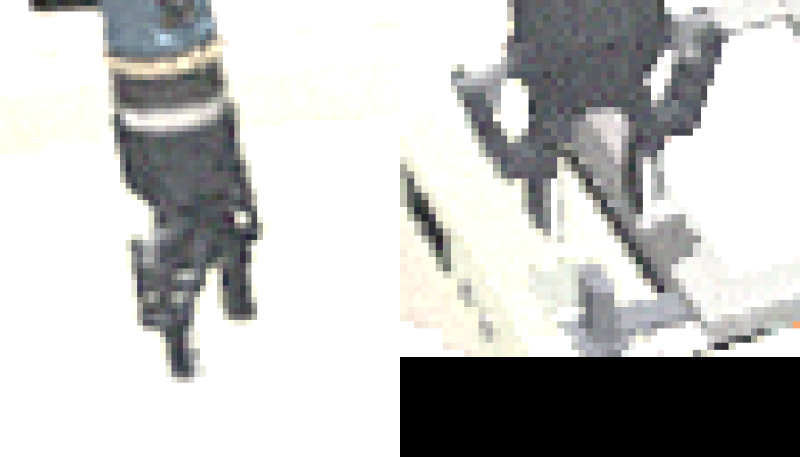

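Right panel: fingertips at raw (310,212.5) and (322,210), which is about 17–20 mm higher than the stated tip offset gives. Fin top is at (317,217). The shut fingers touched the fin top at TCP z = 0.117, which agrees, so I need to go deeper, with force checks.

Request:
apply_moves:
  increments:
    - [40,1,-3,-14,0,0,0]
    - [40,0,0,-12,0,0,0]
    - [40,0,0,-8,0,0,0]
    - [40,0,0,-4,0,0,0]
    - [40,0,0,0,0,0,0]

```text
clock: 5.7
tool_pos: [0.5416, -0.166, 0.1057]
tool_rot: [[-0.206, 0.978, -0.001], [0.978, 0.206, 0.0], [0.0, -0.001, -1.0]]
ft_force: [0.3, -0.1, 0.8]
width: 0.471
gripper_force: 0.0
```

Request:
apply_moves:
  increments:
    - [40,0,0,-3,0,0,0]
    - [40,0,0,-3,0,0,0]
    - [40,0,0,0,0,0,0]

```text
clock: 6.08
tool_pos: [0.5418, -0.1661, 0.1001]
tool_rot: [[-0.206, 0.978, -0.0], [0.978, 0.206, 0.0], [0.0, -0.0, -1.0]]
ft_force: [-0.5, -0.4, -0.1]
width: 0.473
gripper_force: 0.0
```

Request:
apply_moves:
  increments:
    - [20,0,0,0,0,0,0]
    - [5,0,0,0,0,0,0]
    - [5,0,0,0,0,0,0]
    - [5,0,0,0,0,0,0]

```text
clock: 6.58
tool_pos: [0.5401, -0.1666, 0.1005]
tool_rot: [[-0.205, 0.979, -0.004], [0.979, 0.205, -0.001], [-0.0, -0.004, -1.0]]
ft_force: [-5.6, -1.7, 3.9]
width: 0.129
gripper_force: 40.9
```

Request:
apply_moves:
  increments:
    - [5,-2.5,5,0.5,0,0,0]
    - [5,-1.6,7.8,0,0,0,0]
    - [5,-1.6,7.8,0,0,0,0]
    - [5,-1.6,7.8,0,0,0,0]
    - [5,-1.6,7.8,0,0,0,0]
    - [5,0,0,0,0,0,0]
    - [5,0,0,0,0,0,0]

```text
clock: 7.45
tool_pos: [0.5323, -0.1284, 0.1006]
tool_rot: [[-0.207, 0.978, -0.001], [0.978, 0.207, 0.003], [0.003, -0.001, -1.0]]
ft_force: [-4.1, 1.6, 1.8]
width: 0.126
gripper_force: 40.8
```

Request:
apply_moves:
  increments:
    - [5,-0.8,4,0,0,0,0]
    - [5,-0.6,3,0,0,0,0]
    - [5,0,0,0,0,0,0]
    - [5,0,0,0,0,0,0]

```text
clock: 7.95
tool_pos: [0.5319, -0.1262, 0.1006]
tool_rot: [[-0.205, 0.979, 0.0], [0.979, 0.205, -0.006], [-0.006, -0.001, -1.0]]
ft_force: [-3.7, -7.0, -1.7]
width: 0.125
gripper_force: 40.3
```

Request:
apply_moves:
  increments:
    - [5,-0.8,4,0,0,0,0]
    - [5,-0.8,4,0,0,0,0]
    - [5,0,0,0,0,0,0]
    - [5,0,0,0,0,0,0]

```text
clock: 8.45
tool_pos: [0.5318, -0.1258, 0.1006]
tool_rot: [[-0.201, 0.98, 0.002], [0.979, 0.201, -0.022], [-0.022, -0.002, -1.0]]
ft_force: [0.2, -23.5, -7.3]
width: 0.129
gripper_force: 39.4
```

Hard stop at 23 N after 41 mm of travel. I'll unload, release, lift and swing aside for a clear top view to check the latch.

Request:
apply_moves:
  increments:
    - [5,1.6,-8,0,0,0,0]
    - [5,0.4,-2,0,0,0,0]
    - [25,0,0,0,0,0,0]
    - [30,0,0,0,0,0,0]
    - [30,0,0,20,0,0,0]
    - [30,0,0,40,0,0,0]
    - [50,0,0,40,0,0,0]
    - [50,-50,0,20,0,0,0]
    - [50,-50,0,0,0,0,0]

```text
clock: 9.57
tool_pos: [0.4334, -0.125, 0.2235]
tool_rot: [[-0.208, 0.978, 0.006], [0.978, 0.208, -0.002], [-0.003, 0.006, -1.0]]
ft_force: [-0.7, -0.6, -0.1]
width: 0.588
gripper_force: 0.0
```

Request:
apply_moves:
  increments:
    - [50,-40,40,0,0,0,0]
    - [50,-10,50,0,0,0,0]
    - [50,0,50,0,0,0,0]
    - [50,0,50,0,0,0,0]
    - [50,0,50,0,0,0,0]
    - [50,0,0,0,0,0,0]

```text
clock: 10.32
tool_pos: [0.3819, 0.1187, 0.2212]
tool_rot: [[-0.214, 0.977, 0.002], [0.977, 0.214, 0.002], [0.002, 0.002, -1.0]]
ft_force: [0.2, -1.1, -0.2]
width: 0.585
gripper_force: 0.0
```

```bash
python3 - <<'E'
from h import *
c=cams.read_camera("top");s=cams.read_camera("side")
f=lambda im:cv2.convertScaleAbs(im,alpha=1.5,beta=10)
a=c["color"][175:225,330:400,::-1];b=s["color"][175:245,290:360,::-1]
A=cv2.resize(f(a),(400,286),interpolation=3);B=cv2.resize(f(b),(400,400),interpolation=3)
im=np.zeros((400,800,3),np.uint8);im[:286,:400]=A;im[:,400:]=B;cv2.imwrite("pics/p6.png",im)
cv2.imwrite("pics/c_top.png",c["color"]);cv2.imwrite("pics/c_side.png",s["color"])
E
```

```text
(no output)
```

View pics/p6.png

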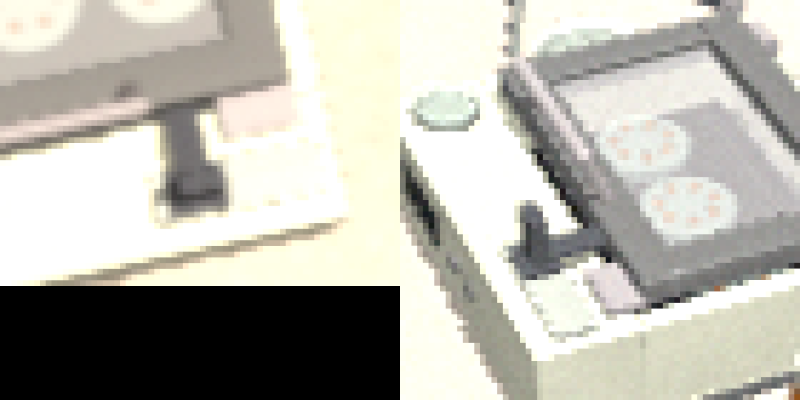

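Top panel: the fin and plate (160–230, 110–210) now abut the left end of the track, and the tongue is clear of the pink lip. Side view agrees, so the latch is open. Next, the bar.

Request:
apply_moves:
  increments:
    - [50,10,-50,5,0,0,0]
    - [45,30,-50,0,0,0,0]
    - [45,45,-37.5,0,0,0,0]
    - [45,45,-20,0,0,0,0]
    - [45,46,0,0,0,0,0]
    - [45,0,0,0,0,0,0]
    - [45,0,0,0,0,0,0]

```text
clock: 11.3
tool_pos: [0.5574, -0.0436, 0.2256]
tool_rot: [[-0.205, 0.979, -0.001], [0.979, 0.205, 0.0], [0.0, -0.001, -1.0]]
ft_force: [0.0, 0.1, 0.5]
width: 0.527
gripper_force: 0.0
```

```bash
python3 - <<'E'
from workcell import robot
s=robot.state();R=s["tool_rot"];import numpy as np
print(s["clock"],s["tool_pos"],np.arctan2(R[1,1],R[0,1]),s["joints"])
E
```

```text
11.3 [ 0.55735309 -0.0436453   0.22560914] 0.20601013184397765 [-1.98037844e-01  1.41442393e-01  2.16228724e-01  1.64669976e+00
 -1.07141105e-04  1.16674859e+00]
```

Request:
apply_moves:
  increments:
    - [45,1,3,-30,0,0,0]
    - [45,0,0,-30,0,0,0]
    - [45,0,0,-20,0,0,0]
    - [45,0,0,-15,0,0,0]
    - [45,0,0,-10,0,0,0]
    - [45,0,0,-5,0,0,0]
    - [45,0,0,0,0,0,0]
  squeeze: 60

```text
clock: 12.18
tool_pos: [0.5591, -0.0395, 0.116]
tool_rot: [[-0.206, 0.978, 0.0], [0.978, 0.206, -0.0], [-0.0, 0.0, -1.0]]
ft_force: [0.9, -0.1, 0.7]
width: 0.526
gripper_force: 0.0
```

Request:
apply_moves:
  increments:
    - [20,0,0,0,0,0,0]
    - [5,0,0,0,0,0,0]
    - [5,0,0,0,0,0,0]
    - [5,0,0,0,0,0,0]

```text
clock: 12.68
tool_pos: [0.5598, -0.0395, 0.1164]
tool_rot: [[-0.206, 0.978, 0.002], [0.978, 0.206, -0.0], [-0.0, 0.002, -1.0]]
ft_force: [1.4, -0.6, 2.0]
width: 0.114
gripper_force: 58.5
```

```bash
python3 - <<'E'
import numpy as np
r=np.hypot(.193,.05);p=np.arctan2(.05,.193)
f=lambda t:np.array([(.193-r*np.cos(p+t)),r*np.sin(p+t)-.05])*1e3
ts=np.r_[np.arange(0,.61,.05)]
for a,b in zip(ts,ts[1:]):
    d=f(b)-f(a);print(round(b,2),np.round([d[0]*.979,d[0]*.2045,d[1]],1),np.round(f(b),1))
E
```

```text
0.05 [2.7 0.6 9.6] [2.7 9.6]
0.1 [3.1 0.7 9.4] [ 6. 19.]
0.15 [3.6 0.8 9.3] [ 9.6 28.3]
0.2 [4.1 0.8 9.1] [13.8 37.3]
0.25 [4.5 0.9 8.8] [18.4 46.2]
0.3 [4.9 1.  8.6] [23.4 54.8]
0.35 [5.3 1.1 8.3] [28.8 63.1]
0.4 [5.7 1.2 8.1] [34.7 71.2]
0.45 [6.1 1.3 7.8] [41. 79.]
0.5 [6.5 1.4 7.4] [47.6 86.4]
0.55 [6.9 1.4 7.1] [54.6 93.5]
0.6 [7.2 1.5 6.7] [ 61.9 100.2]
```

Request:
apply_moves:
  increments:
    - [5,2.7,0.6,9.6,0,0,0]
    - [5,3.1,0.7,9.4,0,0,0]
    - [5,3.6,0.8,9.3,0,0,0]
    - [5,4.1,0.8,9.1,0,0,0]
    - [5,4.5,0.9,8.8,0,0,0]
    - [5,0,0,0,0,0,0]
    - [5,0,0,0,0,0,0]

```text
clock: 13.55
tool_pos: [0.5764, -0.0361, 0.1618]
tool_rot: [[-0.206, 0.979, -0.001], [0.979, 0.206, -0.001], [-0.001, -0.001, -1.0]]
ft_force: [0.1, -3.2, -6.2]
width: 0.115
gripper_force: 58.7
```

Request:
apply_moves:
  increments:
    - [5,4.9,1,8.6,0,0,0]
    - [5,5.3,1.1,8.3,0,0,0]
    - [5,5.7,1.2,8.1,0,0,0]
    - [5,6.1,1.3,7.8,0,0,0]
    - [5,6.5,1.4,7.4,0,0,0]
    - [5,6.9,1.4,7.1,0,0,0]
    - [5,7.2,1.5,6.7,0,0,0]
    - [5,0,0,0,0,0,0]
    - [5,0,0,0,0,0,0]
    - [5,0,0,0,0,0,0]

```text
clock: 14.8
tool_pos: [0.6174, -0.0277, 0.2176]
tool_rot: [[-0.206, 0.979, -0.004], [0.979, 0.206, -0.002], [-0.001, -0.004, -1.0]]
ft_force: [-6.5, -5.7, -2.2]
width: 0.113
gripper_force: 59.2
```

```bash
python3 - <<'E'
from h import *
s=cams.read_camera("side")
im=s["color"][125:245,270:390,::-1]
cv2.imwrite("pics/p7.png",cv2.resize(cv2.convertScaleAbs(im,alpha=1.4,beta=10),(600,600),interpolation=3))
cv2.imwrite("pics/d_side.png",s["color"][:,:,::-1])
# predicted lid +y edge (lid local x,z) lines for several angles, in crop px; and index arm
x,y,w=.6275,-.0402,.2059
W=lambda L:[x+np.cos(w)*L[0]-np.sin(w)*L[1],y+np.sin(w)*L[0]+np.cos(w)*L[1],L[2]]
def pt(fwd,up,yy,t):return W((.125-(fwd*np.cos(t)-up*np.sin(t)),yy,.095+fwd*np.sin(t)+up*np.cos(t)))
C=lambda P:np.round((proj(s,P)-[270,125]+.5)*5-.5)
for t in (.5,.6,.7):print(t,"bar ends",C([pt(.193,.05,.073,t),pt(.193,.05,-.043,t)]).tolist(),"front corners top",C([pt(.19,.01,.132,t),pt(.19,.01,-.132,t)]).tolist(),"tip",C([pt(.165,0,.148,t)]).tolist())
E
```

```text
0.5 bar ends [[251.0, 196.0], [312.0, 273.0]] front corners top [[204.0, 205.0], [342.0, 387.0]] tip [[218.0, 213.0]]
0.6 bar ends [[268.0, 176.0], [331.0, 252.0]] front corners top [[216.0, 185.0], [357.0, 365.0]] tip [[227.0, 195.0]]
0.7 bar ends [[287.0, 158.0], [351.0, 233.0]] front corners top [[230.0, 165.0], [373.0, 344.0]] tip [[238.0, 178.0]]
```

View pics/p7.png

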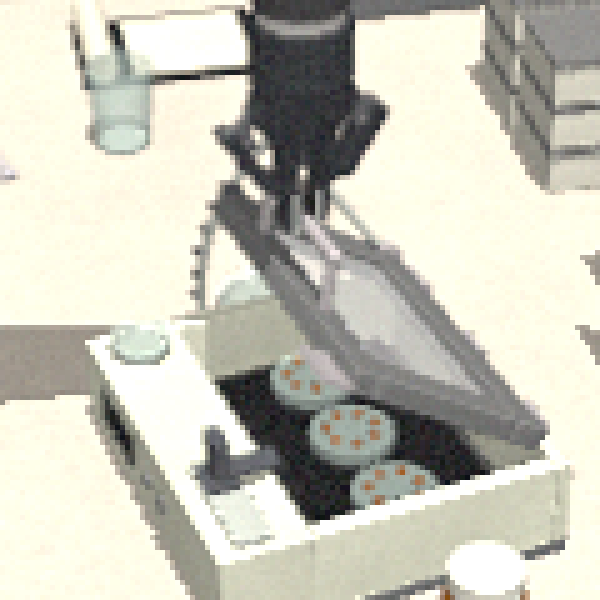

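Side view: the lid is raised with the bar's near end at about (331,258), against a prediction of (331,252) for 0.60 rad. The index arm measured 0.60 rad, and the latch and dish are in place. I'll hold briefly and hand in.

Request:
apply_moves:
  increments:
    - [5,0,0,0,0,0,0]
    - [5,0,0,0,0,0,0]
    - [5,0,0,0,0,0,0]
    - [5,0,0,0,0,0,0]

```text
clock: 15.35
tool_pos: [0.6174, -0.0277, 0.2175]
tool_rot: [[-0.206, 0.979, -0.004], [0.979, 0.206, -0.002], [-0.001, -0.004, -1.0]]
ft_force: [-5.8, -4.8, -2.7]
width: 0.118
gripper_force: 59.2
```

```bash
python3 -c "
from workcell import robot,ticket
s=robot.state();print(s['clock'],s['tool_pos'],s['gripper_force'],abs(s['joint_vel']).max())
print(ticket.sign_off())"
```

```text
15.35 [ 0.61738636 -0.027664    0.21754307] 59.219486117362976 0.0018252046565590178
the job is handed in; nothing more can be done
None
```

I handed the job in at 15.35 s with the latch pushed to its open end stop and the gripper holding the lid still at about 0.59 rad, against about 0.60 rad measured for the index arm; the sign-off gave no verdict.

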